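# Eject the filter cartridge from its slanted bay and stand it in the rinse tray

### The job

The green scraper has been left lying across the aquarium filter: lay it flat on the cork mat. Then press the red ejector lever all the way down so that the blue filter cartridge rises out of its slanted bay, draw the cartridge out and stand it upright on its base in the white tray. Leave the bottle, the jar and the clay cup where they are.

Things in the scene. Friction and masses are not known exactly. Their poses are not given: they have to be found in the camera images.
- housing: Fixed dark-grey aquarium filter on a black foot 140 x 140 mm; origin on the work surface, z up, turns only about z. Its bay, a slot 39 mm thick and 103 mm wide (along y), leans 25 deg towards the housing's -x (about towards the robot): the way out of the bay is w = (-0.423, 0, 0.906) and its thickness runs along u = (0.906, 0, 0.423), in the housing's frame. Lever on the +y side.
- bay_mouth (a point): Centre of the bay's mouth, in the sloping top face (55 mm along u, 124 mm along y); axes as the housing's. Two pegs, 8 mm thick, stand 10 mm out of that face at y = +-57 mm, u = -16.5 mm from here; they keep the scraper from sliding down.
- lever (a joint): Red ejector rocker lever, rad: about 0 = up (cartridge seated), 0.66 = fully down on its stop. Hinge axis along u, 58 mm to +y of the housing's middle. Stiff: moves under about 5 to 8 N at the paddle, stays where it is left and holds the cartridge up. The full stroke lifts the cartridge about 39 mm along w.
- lever_pad (a point): Centre of the top of the lever's square red paddle (36 x 36 x 10 mm), 85 mm from the hinge axis; moves with the lever. From up to fully down it goes 55 mm along -w, swinging sideways along y by up to 6 mm. The housing's wall is about 75 mm away to -y.
- cartridge_center (a point): Centre of the blue, white-ribbed rigid filter cartridge: 36 mm thick (own x), 100 mm wide (own y), 90 mm tall (own z, along w in the bay); 0.19 to 0.31 kg. Seated, its top is flush with the mouth and cannot be gripped. Raised, it stands about 39 mm out and 51 mm in the bay, 1.5 mm play each side. Too wide to grip along y: grip across its thickness, fingers pointing along -w.
- scraper_mid (a point): Centre of the handle of the green glass scraper (90 g): bar 22 mm thick (own x), 180 mm long (own y), 30 mm tall (own z), with a crosswise head 64 x 24 x 30 mm and steel blade at its -y end. At the start it lies on the sloping top face, across the bay, its y along the housing's y, its z along w.
- mat: Fixed cork mat 200 x 200 x 4 mm; origin at the centre of its underside, on the work surface.
- tray: Fixed white open tray 200 x 200 mm, walls 25 mm high and 4 mm thick, inner floor 4 mm above the work surface; origin at the centre of its underside. Tray and mat may change places.
- conditioner: Bystander: green bottle with white cap, 44 mm across, 110 mm tall; origin at the centre of its underside.
- food_tin: Bystander: white jar with yellow cap, 62 mm across, 100 mm tall; origin at the centre of its underside.
- cup: Bystander: clay cup, 72 mm across, 70 mm tall; origin at the centre of its underside.
Mind the look-alikes: they are no part of the job. What is meant by the part that bears scraper_mid is not black, and is the larger of those in its own colour. Of the things that look like the part that bears cartridge_center, the smaller one is meant.

How it is judged:
By the outcome, as a careful person would: the job done as asked, in the order asked, and still so for the second after the job is handed in, with the robot touching nothing.
It also fails if it takes over 67 s, if anything falls off the work surface, if the arm or the gripper's body presses on something with over 40 N, if the wrist force passes 120 N, or if a joint passes its speed limit or range.

### The arm

A 6-joint arm with a two-finger parallel gripper is mounted at the origin on the work surface. World frame = base frame: x ahead of the robot, y to its left, z up, the work surface at z = 0. Lengths are in m, angles in rad, forces in N, time in s.
With the tool pointing down it reaches from about 0.35 to 0.775 m from the base axis. Payload 5.5 kg.
Tool frame: the origin (TCP) lies between the finger pads; the fingertips stand 19 mm ahead of it and the grasp point (between the pads) is the TCP (env.tcp_to_tips is the distance from the TCP to the fingertips, in m); z points along the fingers, y is the direction in which the jaws open and shut (so a half turn about z gives the same grasp; the last joint's range is limited). The gripper opens to 85 mm and grips with 20 to 120 N. Pads are 22 mm wide; open, the fingers measure 114 mm over their backs; the gripper's body (76 mm by 85 mm) begins 54 mm behind the grasp point. The pads swing forward as they close: fully open they stand 13 mm farther back than shut.
Start: joints at [0.961, 0.313, 0.046, 1.304, 0, 1.431], TCP at [0.26, 0.513, 0.25] pointing down, gripper open.
Joint ranges: [-2.76, 2.76], [-0.86, 1.69], [-1.03, 1.26], [-2.2, 2.34], [-1.47, 1.5], [-3.14, 3.14]. Speed limits (rad/s): [2.57, 2.57, 3.14, 3.14, 3.14, 3.14].

### API

Orientations are given as a unit quaternion [w, x, y, z].
In Python, from workcell import env, eyes, job gives the robot as it stands. The module is installed in compiled form; this text tells all that it offers.
- The arm moves only by the tool move_arm, never from a script. Its argument "commands" is a list of rows, each a list of 3 entries, a list of its own where there are three numbers: the shift along the world's x, y, z as a fraction of full scale, then the turn, a rotation vector about the world's x, y, z as a fraction of full scale, then the gripper command: -1 is shut, 1 is fully open, values between are in proportion. In form: [[[x, y, z], [wx, wy, wz], gripper], ...]. A call has 1 to 5 rows; each row shifts and turns the commanded pose from where the row before left it; what a row does not reach is not made up. Full scale, the value 1, is 0.04 m for a shift and 8 degrees for a turn. A row lasts 1/10 s, in which the tool goes at most 50 mm and 8.59 degrees, less where a joint would pass 70% of its speed; a pose out of reach is approached as far as the arm can. A call with a number of a shift or a turn outside -1 to 1 is refused whole. A call with a gripper value outside its range is refused whole. The fingers move at their own pace and stop on an object; "newtons" is the grip in N (left out, the last holds). Time passes only in rows, so rows that do not move let the fingers close. It gives the time, the measured TCP pose, the force and the opening at its end, in the units of the state.
- env.get_state(): the state, without advancing time (a new reading comes with each control period).
- eyes.read_camera(name): name is "scene" or "top"; returns a dict with "frame" (420x560x3 uint8, red, green, blue), "mtx" (3x3 intrinsics, pixels), "camera_from_world" (4x4, takes a point from world to camera coordinates). Camera axes: x right, y down, z forward; pixel columns grow to the right and rows downward; lengths in m; the calibration is good to about 2 mm. A picture is of the moment at which its call begins. There is no depth.
- job.hand_in(): hands the job in, once; it reports no verdict.
The state is a dict: "clock": time; "joint_pos": joint angles; "qvel": joint speeds; "tau": joint torques, N m; "tcp_pos": TCP position; "orientation": TCP orientation; "wrist_force": force on the tool from outside, world axes, zero at the start; "ft_torque": the same for the moment, N m; "finger_gap": finger opening in m.
Only numpy, scipy, OpenCV 4.12 (cv2) and the standard library are available. Lean on these libraries where they do the work, as an engineer would, in place of code of your own. Each camera call takes 0.05 s, during which the arm holds its last target.

## Working session

There is one attempt and no reset: what is moved stays moved. The work goes in short steps, Python scripts to look and compute and a tool call to move; the robot and the scene stay as the last step left them, time stands still between calls to the robot, and variables do not carry over. Pictures are saved under pics/ and viewed, and the job is handed in when it is done.

Besides the shell and the picture viewer there is one more tool, called after "Call:" as a command line: name --argument value ..., lists and objects as JSON in quotes. move_arm: Moves the arm, as the interface text tells. Its arguments: {"type":"object","properties":{"commands":{"type":"array","items":{"type":"array"}},"newtons":{"type":"number"}},"required":["commands"]}

```bash
mkdir -p pics
python3 - <<'E'
from workcell import env, eyes, job
import cv2, numpy as np, pickle
s=env.get_state(); print({k:np.round(v,3) for k,v in s.items()})
d={}
for n in("scene","top"):
    c=eyes.read_camera(n); d[n]=c
    cv2.imwrite(f"pics/{n}0.png",cv2.resize(c["frame"][:,:,::-1],None,fx=1.4,fy=1.4,interpolation=cv2.INTER_CUBIC))
    print(n,np.round(c["mtx"],1).tolist(),np.round(c["camera_from_world"],3).tolist())
pickle.dump(d,open("cam0.pkl","wb"))
E
```

```text
{'clock': np.float64(0.0), 'joint_pos': array([0.961, 0.314, 0.045, 1.304, 0.   , 1.431]), 'qvel': array([ 0.001,  0.001,  0.001, -0.001,  0.001, -0.   ]), 'tau': array([-0.0000e+00, -4.8062e+01,  2.9854e+01,  1.9000e-02, -0.0000e+00,
       -0.0000e+00]), 'tcp_pos': array([0.26 , 0.512, 0.249]), 'orientation': array([-0.   ,  0.233,  0.973, -0.001]), 'wrist_force': array([-0.077, -0.566,  0.268]), 'ft_torque': array([ 0.004, -0.039, -0.051]), 'finger_gap': np.float64(0.085)}
scene [[422.2, 0.0, 282.2], [0.0, 422.2, 211.4], [0.0, 0.0, 1.0]] [[0.633, 0.774, -0.014, -0.423], [0.657, -0.547, -0.519, -0.328], [-0.41, 0.319, -0.855, 1.33], [0.0, 0.0, 0.0, 1.0]]
top [[398.0, 0.0, 283.8], [0.0, 398.0, 215.4], [0.0, 0.0, 1.0]] [[-0.005, -1.0, 0.031, 0.038], [-0.998, 0.003, -0.07, 0.621], [0.07, -0.031, -0.997, 0.993], [0.0, 0.0, 0.0, 1.0]]
```

View pics/scene0.png

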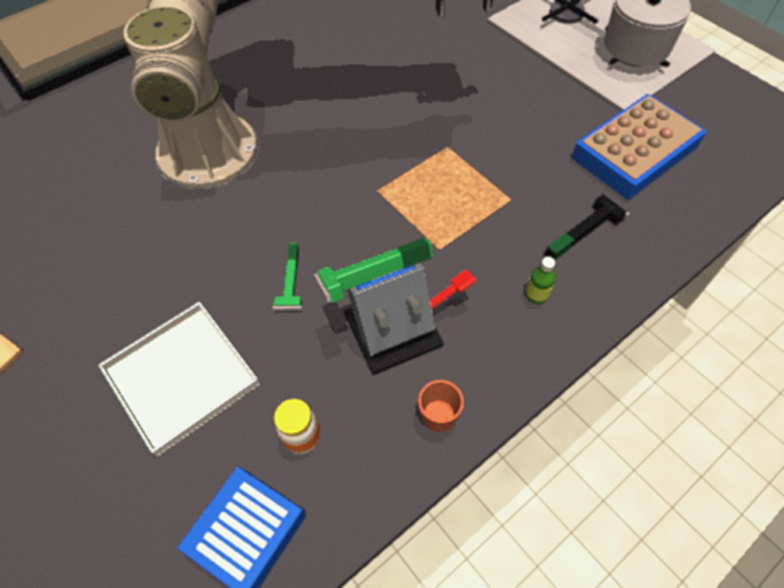

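View pics/top0.png

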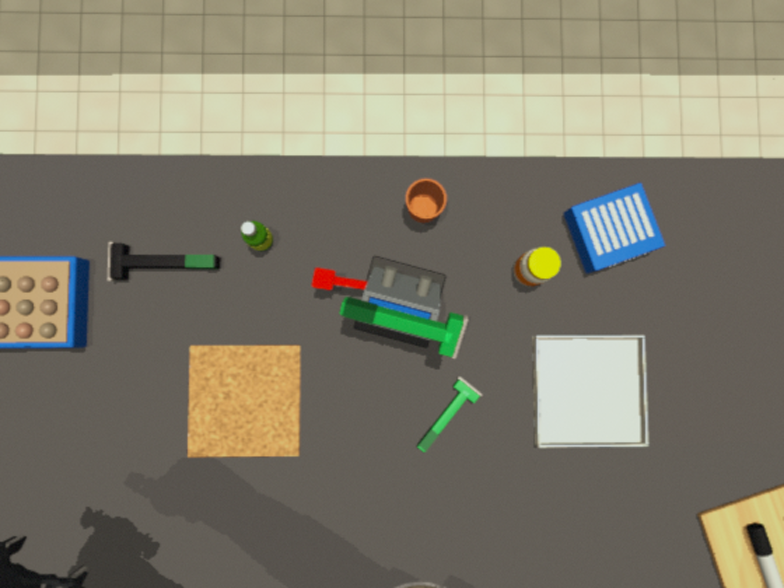

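```bash
cat > h.py <<'E'
import cv2,numpy as np,pickle
def ray(c,uv):
    M=c["camera_from_world"];R=M[:3,:3];o=-R.T@M[:3,3]
    d=R.T@np.linalg.inv(c["mtx"])@np.array([uv[0],uv[1],1.]);return o,d/np.linalg.norm(d)
def onz(c,uv,z):
    o,d=ray(c,uv);return o+d*(z-o[2])/d[2]
def proj(c,p):
    M=c["camera_from_world"];q=c["mtx"]@(M[:3,:3]@np.asarray(p,float)+M[:3,3]);return q[:2]/q[2]
def tri(c1,a,c2,b):
    o1,d1=ray(c1,a);o2,d2=ray(c2,b)
    t=np.linalg.lstsq(np.stack([d1,-d2],1),o2-o1,rcond=None)[0]
    p,q=o1+t[0]*d1,o2+t[1]*d2
    return (p+q)/2,np.linalg.norm(p-q)
def crop(c,x0,y0,x1,y1,f,fn):
    im=cv2.resize(c["frame"][y0:y1,x0:x1,::-1],None,fx=f,fy=f,interpolation=cv2.INTER_CUBIC)
    for x in range((x0+9)//10*10,x1,10):
        cv2.putText(im,str(x),(int((x-x0)*f),10),0,.35,(255,255,255),1);cv2.line(im,(int((x-x0)*f),12),(int((x-x0)*f),18),(255,255,255),1)
    for y in range((y0+9)//10*10,y1,10):
        cv2.putText(im,str(y),(0,int((y-y0)*f)+4),0,.35,(255,255,255),1);cv2.line(im,(24,int((y-y0)*f)),(30,int((y-y0)*f)),(255,255,255),1)
    cv2.imwrite(fn,im)
def mask(c,name):
    h=cv2.cvtColor(c["frame"],cv2.COLOR_RGB2HSV)
    lo,hi={"green":((50,120,50),(75,255,255)),"red":((0,200,120),(5,255,255)),"blue":((100,120,60),(125,255,255))}[name]
    return cv2.inRange(h,lo,hi)
E
python3 - <<'E'
from h import *
d=pickle.load(open("cam0.pkl","rb"))
crop(d["scene"],215,160,345,270,6,"pics/c_s0.png")
crop(d["top"],215,170,345,270,6,"pics/c_t0.png")
E
```

```text
(no output)
```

View pics/c_s0.png

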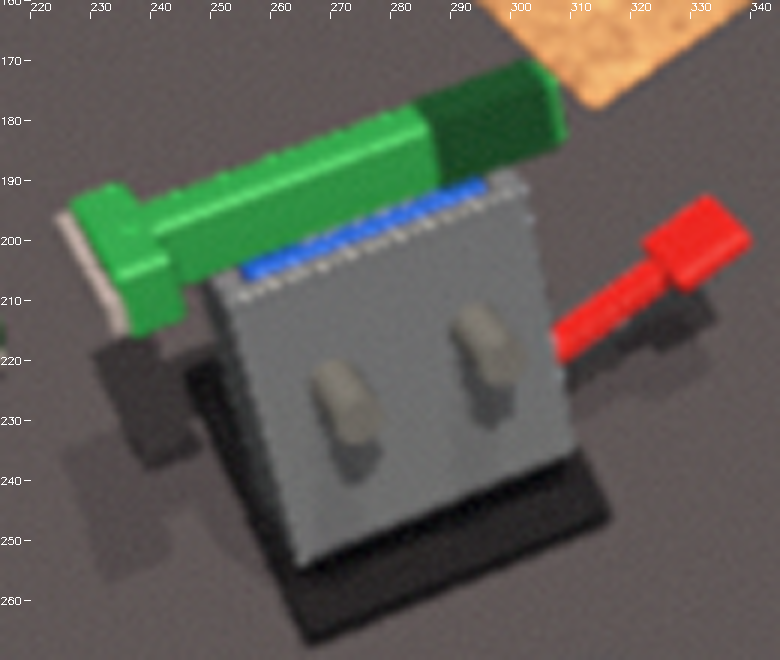

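View pics/c_t0.png

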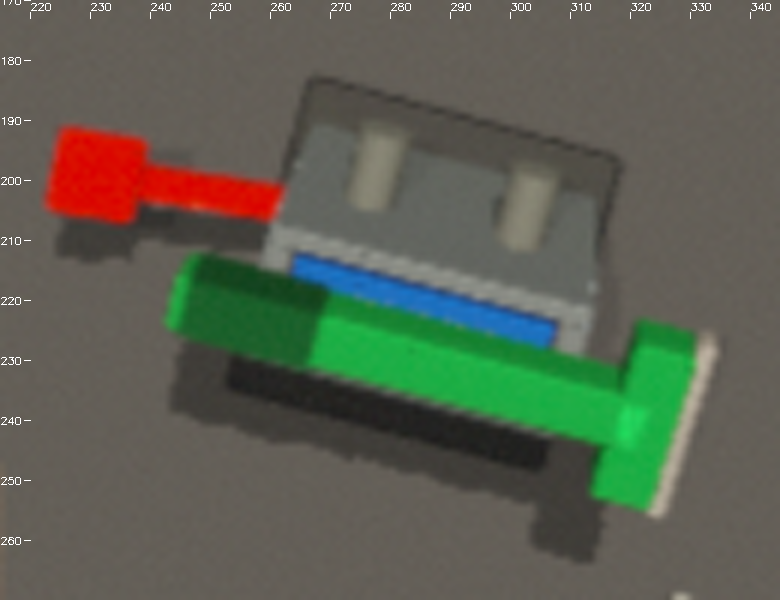

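Run:
```python
from h import *
d=pickle.load(open("cam0.pkl","rb"));s,t=d["scene"],d["top"]
P={}
for n,a,b in [("edge+y",(301.5,192),(263.5,208)),("edge-y",(254,210),(313,222)),("foot+y",(314.5,246),(265.5,183)),("foot-y",(266,267),(316.8,196)),
 ("pad",(331,200.5),(230.7,198.8)),("blueR",(294.5,191),(264,212)),("blueL",(255.5,206),(306,223.5)),("scrEnd top",(303,170),(245.5,213)),]:
    p,e=tri(s,a,t,b);P[n]=p;print(n,np.round(p,4),round(e,4))
for k in("edge","foot","blue"):
    A,B=(P[k+"+y"],P[k+"-y"]) if k!="blue" else (P["blueR"],P["blueL"])
    v=A-B;print(k,np.linalg.norm(v),np.degrees(np.arctan2(-v[0],v[1])))
# red mask paddle
for n,c in d.items():
    m=mask(c,"red");k=cv2.morphologyEx(m,cv2.MORPH_OPEN,np.ones((9,9)));M=cv2.moments(k,True);print(n,M["m00"],M["m10"]/max(1,M["m00"]),M["m01"]/max(1,M["m00"]))
    g=mask(c,"green");cs,_=cv2.findContours(g,0,2)
    for q in cs:
        if cv2.contourArea(q)>100: print(n,cv2.contourArea(q),cv2.boundingRect(q))
# tray, mat corners approx at top view
for n,u in [("mat",[(189,346),(300,346),(300,456),(188,457)]),("tray",[(533,336),(646,336),(649,446),(537,447)])]:
    for q in u: print(n,np.round(onz(t,np.array(q)/1.4,.004 if n=="mat" else .025),3))
for n,q,z in [("bottlecap",(249,229),.11),("jarcap",(544,263),.1),("cup",(426,195),.07)]: print(n,np.round(onz(t,np.array(q)/1.4,z),3))
```

```text
edge+y [0.6303 0.0873 0.1584] 0.0066
edge-y [ 0.5982 -0.0232  0.1553] 0.0037
foot+y [0.7046 0.0798 0.0091] 0.0063
foot-y [ 0.6715 -0.0513  0.0109] 0.0023
pad [0.6582 0.1655 0.0785] 0.0015
blueR [0.6188 0.0824 0.1549] 0.0031
blueL [ 0.593  -0.0107  0.1532] 0.0034
scrEnd top [0.6114 0.1175 0.1981] 0.01
edge 0.1150304258174804 -16.174857076498085
foot 0.1352198605913584 -14.16695100231428
blue 0.09657492822853234 -15.484836529455006
scene 0.0 0.0 0.0
scene 129.0 (380, 191, 17, 15)
scene 304.0 (196, 174, 19, 44)
scene 1161.5 (227, 170, 82, 46)
scene 111.5 (392, 167, 18, 14)
top 188.0 231.10638297872342 198.95744680851064
top 408.0 (298, 272, 44, 51)
top 1225.0 (243, 212, 88, 43)
top 148.0 (132, 182, 20, 10)
mat [0.543 0.415 0.004]
mat [0.542 0.214 0.004]
mat [0.343 0.213 0.004]
mat [0.344 0.413 0.004]
tray [ 0.557 -0.211  0.025]
tray [ 0.556 -0.419  0.025]
tray [ 0.358 -0.417  0.025]
tray [ 0.359 -0.214  0.025]
bottlecap [0.737 0.284 0.11 ]
jarcap [ 0.681 -0.212  0.1  ]
cup [ 0.806 -0.014  0.07 ]
```

```bash
cat >> h.py <<'E'
YAW=np.radians(-14.5);MOUTH=np.array([.590,.039,.146])
Rz=lambda a:np.array([[np.cos(a),-np.sin(a),0],[np.sin(a),np.cos(a),0],[0,0,1]])
b=np.radians(25)
w=Rz(YAW)@[-np.sin(b),0,np.cos(b)];u=Rz(YAW)@[np.cos(b),0,np.sin(b)];yh=Rz(YAW)@[0,1,0]
def onw(c,uv,h):
    o,dd=ray(c,uv);p=o+dd*((MOUTH+h*w-o)@w)/(dd@w);q=p-MOUTH;return np.array([q@u,q@yh])*1000
E
python3 - <<'E'
from h import *
d=pickle.load(open("cam0.pkl","rb"));s,t=d["scene"],d["top"]
print("u",u.round(3),"y",yh.round(3),"w",w.round(3))
for n,q in [("end u+",(248,213)),("end u-",(243,226)),("mid dark/light u+",(269,218)),("dark/light u-",(267,231)),("head u-in",(313,252)),("head u+ in",(322,224)),("head u+ out",(331,226)),("bar u- at head",(315,244)),("bar u+ at head",(319,232))]:
    print(n,onw(t,q,.03).round(1),onw(t,q,.0).round(1))
print("scene")
for n,q in [("end u-",(303,170)),("end u+",(306,174)),("dark/light u+",(285,180)),("bar u+ at head",(240,199)),("blade",(225,196)),("head u+ out",(234,206)),("head u+ in",(243,203)),("head u- ",(228,193)),("bar u- top near head",(238,194))]:
    print(n,onw(s,q,.03).round(1))
M=np.array([MOUTH+.0275*u+yh*.062*k for k in(1,-1)])
for p in M: print(proj(s,p).round(1),proj(t,p).round(1))
E
```

```text
u [ 0.877 -0.227  0.423] y [0.25  0.968 0.   ] w [-0.409  0.106  0.906]
end u+ [19.7 82.2] [ 7.8 84.7]
end u- [-12.6  86.6] [-25.7  89.3]
mid dark/light u+ [20.4 36. ] [ 8.6 36.7]
dark/light u- [-10.1  33.5] [-23.1  34.1]
head u-in [-31.6 -75.3] [-45.5 -78.8]
head u+ in [ 37.  -76.6] [ 25.8 -80.1]
head u+ out [ 37.6 -96.2] [  26.4 -100.5]
bar u- at head [-12.  -74.5] [-25.1 -77.9]
bar u+ at head [ 17.5 -75.3] [  5.6 -78.8]
scene
end u- [-6.7 86.4]
end u+ [14.3 84.4]
dark/light u+ [ 5.9 35. ]
bar u+ at head [ 12.4 -77.4]
blade [ -22.4 -102.9]
head u+ out [ 30.1 -97. ]
head u+ in [ 32.  -76.6]
head u-  [-30.1 -93.4]
bar u- top near head [-10.4 -75. ]
[301.7 190.9] [259.8 207.4]
[251.7 210.6] [314.3 221.3]
```

```bash
cat >> h.py <<'E'
from scipy.spatial.transform import Rotation as Ro
RT=lambda z,y:np.stack([np.cross(y,z),y,z],1)
def togo(st,p,R=None):
    q=st["orientation"];Rc=Ro.from_quat([q[1],q[2],q[3],q[0]])
    dp=(np.asarray(p)-st["tcp_pos"])/.04
    print("t",round(float(st["clock"]),2),"tcp",st["tcp_pos"].round(4),"F",st["wrist_force"].round(1),"gap",round(float(st["finger_gap"]),4),"j",st["joint_pos"].round(2))
    print(" shift units",dp.round(2),"mag",np.linalg.norm(dp).round(2))
    if R is not None:
        r=(Ro.from_matrix(R)*Rc.inv()).as_rotvec()/np.radians(8);print(" turn units",r.round(2),"mag",np.linalg.norm(r).round(2))
RB=RT(-w,u)
E
python3 - <<'E'
from h import *
from workcell import env
p=MOUTH-.001*u-.012*yh+.024*w
st=env.get_state()
print(p,p+.08*w)
togo(st,p+.08*w,RB)
E
```

```text
[0.57629824 0.03014871 0.16732877] [0.54356569 0.03861393 0.23983339]
t 0.1 tcp [0.26   0.5124 0.2495] F [0.4 0.5 0.4] gap 0.0853 j [0.96 0.31 0.05 1.3  0.   1.43]
 shift units [  7.09 -11.84  -0.24] mag 13.8
 turn units [ 1.39 -3.09 -9.53] mag 10.12
```

Candidates, in full-size top-camera pixels:
- **Scraper:** the large green bar across the housing (289,229), the small green scraper (320,297) and the black one (118,187). I choose the large green one.
- **Cartridge:** the blue strip in the bay (285,218) and the larger blue ribbed box (439,163). I choose the one in the bay.

The close crops above show both lying on the housing. The red paddle is at (231,199).

Call:
move_arm --commands '[[[0.47,-0.79,0.1],[0.09,-0.21,-0.64],1],[[0.47,-0.79,0.1],[0.09,-0.21,-0.64],1],[[0.47,-0.79,0.1],[0.09,-0.21,-0.64],1],[[0.47,-0.79,0.1],[0.09,-0.21,-0.64],1],[[0.47,-0.79,0.1],[0.09,-0.21,-0.64],1]]' --newtons 30

```text
clock: 0.6
tcp_pos: [0.3546, 0.3532, 0.2701]
orientation: [0.064, 0.443, 0.893, 0.047]
wrist_force: [0.3, -0.1, 0.3]
finger_gap: 0.0853
```

Call:
move_arm --commands '[[[0.47,-0.79,0.0],[0.09,-0.21,-0.64],1],[[0.47,-0.79,0.0],[0.09,-0.21,-0.64],1],[[0.47,-0.79,0.0],[0.09,-0.21,-0.64],1],[[0.47,-0.79,0.0],[0.09,-0.21,-0.64],1],[[0.47,-0.79,0.0],[0.09,-0.21,-0.64],1]]'

```text
clock: 1.1
tcp_pos: [0.4485, 0.1952, 0.27]
orientation: [0.124, 0.627, 0.764, 0.092]
wrist_force: [-0.2, 0.7, -0.2]
finger_gap: 0.0856
```

```bash
cat > a.py <<'E'
from h import *
from workcell import env
p=MOUTH-.001*u-.012*yh+.024*w
st=env.get_state()
togo(st,p+.08*w,RB)
togo(st,p,RB)
E
python3 a.py
```

```text
t 1.1 tcp [0.4485 0.1952 0.27  ] F [-0.2  0.7 -0.2] gap 0.0856 j [ 0.31 -0.08 -0.4   0.96 -0.11  1.67]
 shift units [ 2.38 -3.92 -0.75] mag 4.64
 turn units [ 0.5 -1.  -3.1] mag 3.29
t 1.1 tcp [0.4485 0.1952 0.27  ] F [-0.2  0.7 -0.2] gap 0.0856 j [ 0.31 -0.08 -0.4   0.96 -0.11  1.67]
 shift units [ 3.2  -4.13 -2.57] mag 5.82
 turn units [ 0.5 -1.  -3.1] mag 3.29
```

Call:
move_arm --commands '[[[0.48,-0.78,-0.15],[0.1,-0.2,-0.62],1],[[0.48,-0.78,-0.15],[0.1,-0.2,-0.62],1],[[0.48,-0.78,-0.15],[0.1,-0.2,-0.62],1],[[0.48,-0.78,-0.15],[0.1,-0.2,-0.62],1],[[0.48,-0.78,-0.15],[0.1,-0.2,-0.62],1]]'

```text
clock: 1.6
tcp_pos: [0.5444, 0.0393, 0.2397]
orientation: [0.171, 0.772, 0.597, 0.133]
wrist_force: [-0.5, -0.5, 0.4]
finger_gap: 0.0851
```

```bash
python3 a.py
python3 - <<'E'
from h import *
from workcell import eyes
for n in("scene","top"):
    c=eyes.read_camera(n); crop(c,200,140,350,270,5,f"pics/c_{n}1.png")
E
```

```text
t 1.6 tcp [0.5444 0.0393 0.2397] F [-0.5 -0.5  0.4] gap 0.0851 j [-0.03 -0.05 -0.5   0.69 -0.1   1.78]
 shift units [-0.02 -0.02  0.  ] mag 0.03
 turn units [-0.  0.  0.] mag 0.01
t 1.6 tcp [0.5444 0.0393 0.2397] F [-0.5 -0.5  0.4] gap 0.0851 j [-0.03 -0.05 -0.5   0.69 -0.1   1.78]
 shift units [ 0.8  -0.23 -1.81] mag 1.99
 turn units [-0.  0.  0.] mag 0.01
```

View pics/c_scene1.png

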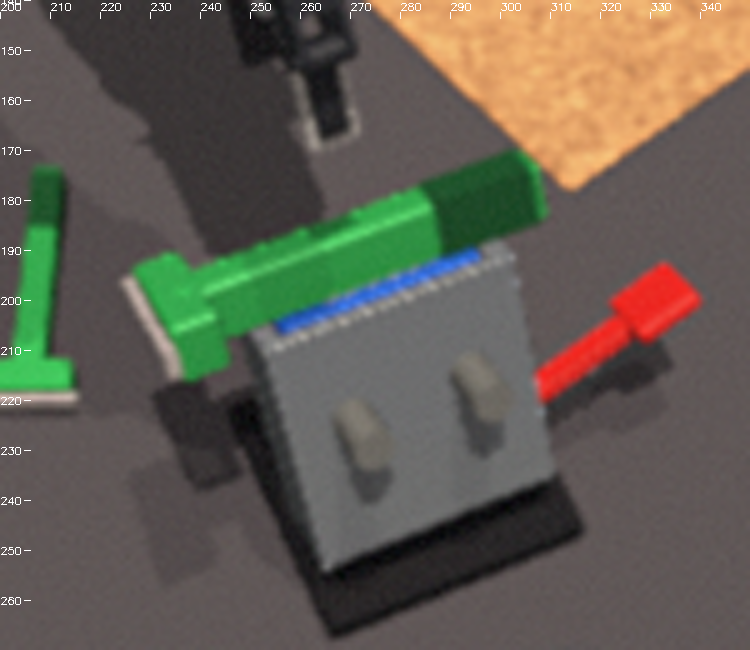

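View pics/c_top1.png

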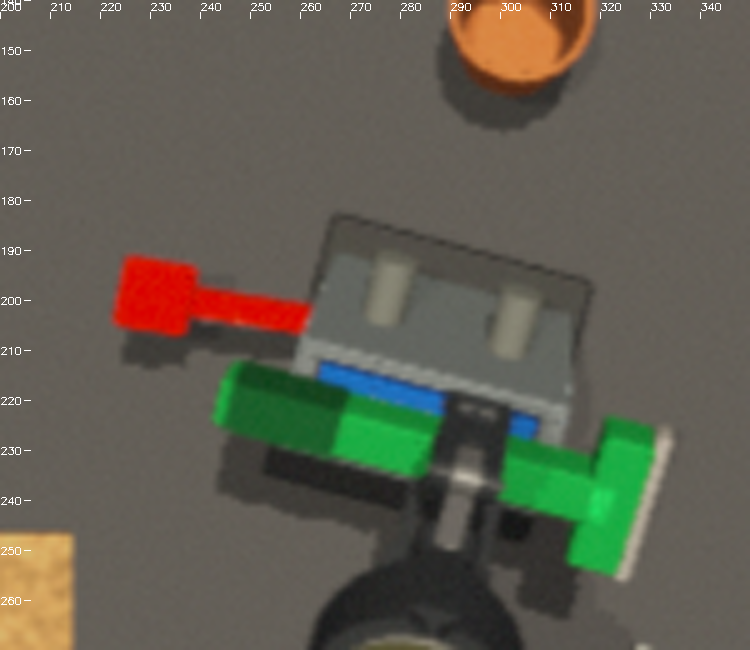

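The gripper is over the scraper handle, with its fingers at top px (293,232) and jaws across the bar. Descending to grip.

Call:
move_arm --commands '[[[0.26,-0.08,-0.6],[0,0,0],1],[[0.26,-0.08,-0.6],[0,0,0],1],[[0.26,-0.07,-0.6],[0,0,0],1],[[0,0,0],[0,0,0],-1],[[0,0,0],[0,0,0],-1]]' --newtons 40

```text
clock: 2.2
tcp_pos: [0.5747, 0.0319, 0.1677]
orientation: [0.17, 0.771, 0.599, 0.132]
wrist_force: [0.1, -0.7, 0.2]
finger_gap: 0.0595
```

Call:
move_arm --commands '[[[0,0,0],[0,0,0],-1],[[0,0,0],[0,0,0],-1],[[0,0,0],[0,0,0],-1],[[0,0,0],[0,0,0],-1]]'

```text
clock: 2.6
tcp_pos: [0.5759, 0.0319, 0.1701]
orientation: [0.172, 0.771, 0.599, 0.134]
wrist_force: [-3.9, 1.2, 6.4]
finger_gap: 0.0213
```

```bash
python3 a.py
```

```text
t 2.6 tcp [0.5759 0.0319 0.1701] F [-3.9  1.2  6.4] gap 0.0213 j [-0.04  0.07 -0.57  0.51 -0.09  1.76]
 shift units [-0.81  0.17  1.74] mag 1.93
 turn units [ 0.    0.02 -0.03] mag 0.03
t 2.6 tcp [0.5759 0.0319 0.1701] F [-3.9  1.2  6.4] gap 0.0213 j [-0.04  0.07 -0.57  0.51 -0.09  1.76]
 shift units [ 0.01 -0.04 -0.07] mag 0.08
 turn units [ 0.    0.02 -0.03] mag 0.03
```

Call:
move_arm --commands '[[[-0.2,0.05,0.45],[0,0,0],-1],[[-0.3,0.07,0.65],[0,0,0],-1],[[-0.35,0.09,0.75],[0,0,0],-1]]'

```text
clock: 2.9
tcp_pos: [0.5404, 0.04, 0.2423]
orientation: [0.17, 0.771, 0.599, 0.132]
wrist_force: [1.1, -0.5, -0.6]
finger_gap: 0.0212
```

```bash
cat > b.py <<'E'
from h import *
from workcell import env
a=np.radians(45)
R=RT(np.array([0,0,-1.]),np.array([np.cos(a),np.sin(a),0]))
st=env.get_state()
togo(st,[.443,.314,.12],R)
E
python3 b.py
```

```text
t 2.9 tcp [0.5404 0.04   0.2423] F [ 1.1 -0.5 -0.6] gap 0.0212 j [-0.02 -0.05 -0.5   0.7  -0.09  1.78]
 shift units [-2.43  6.85 -3.06] mag 7.89
 turn units [-0.85  3.14  7.29] mag 7.99
```

Call:
move_arm --commands '[[[-0.24,0.68,0],[-0.085,0.314,0.73],-1],[[-0.24,0.68,0],[-0.085,0.314,0.73],-1],[[-0.24,0.68,0],[-0.085,0.314,0.73],-1],[[-0.24,0.68,0],[-0.085,0.314,0.73],-1],[[-0.24,0.68,0],[-0.085,0.314,0.73],-1]]'

```text
clock: 3.4
tcp_pos: [0.493, 0.1769, 0.243]
orientation: [0.088, 0.598, 0.793, 0.069]
wrist_force: [0.5, -0.4, -0.8]
finger_gap: 0.0212
```

Call:
move_arm --commands '[[[-0.24,0.68,-0.5],[-0.085,0.314,0.73],-1],[[-0.24,0.68,-0.6],[-0.085,0.314,0.73],-1],[[-0.24,0.68,-0.6],[-0.085,0.314,0.73],-1],[[-0.24,0.68,-0.6],[-0.085,0.314,0.73],-1],[[-0.24,0.68,-0.6],[-0.085,0.314,0.73],-1]]'

```text
clock: 3.9
tcp_pos: [0.4453, 0.3131, 0.126]
orientation: [-0.001, 0.38, 0.925, 0.001]
wrist_force: [-0.2, -0.4, -0.2]
finger_gap: 0.0209
```

```bash
python3 b.py
python3 - <<'E'
from h import *
from workcell import eyes
for n in("scene","top"):
    c=eyes.read_camera(n); cv2.imwrite(f"pics/{n}2.png",c["frame"][:,:,::-1])
E
```

```text
t 3.9 tcp [0.4453 0.3131 0.126 ] F [-0.2 -0.4 -0.2] gap 0.0209 j [ 0.46  0.32 -0.25  0.99  0.    1.24]
 shift units [-0.06  0.02 -0.15] mag 0.16
 turn units [-0.02 -0.   -0.03] mag 0.04
```

View pics/scene2.png

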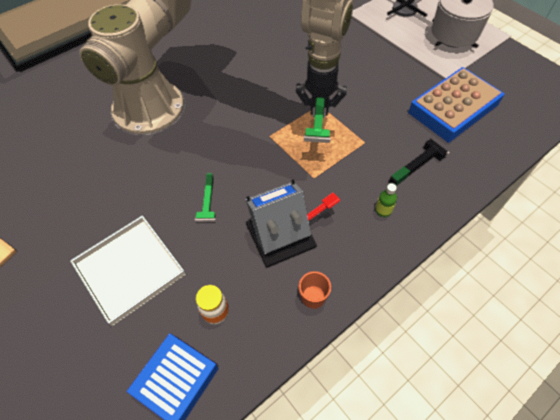

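View pics/top2.png

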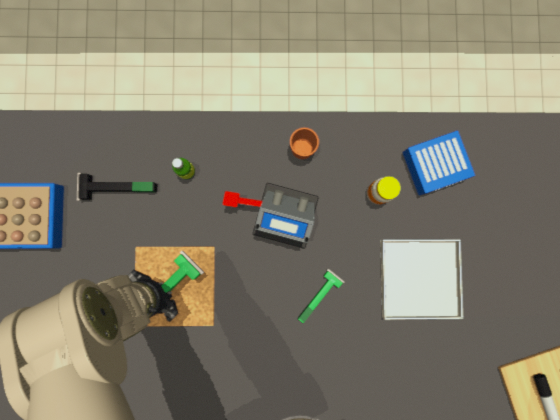

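The scraper is held diagonally over the mat, its head at top px (188,265). The bay mouth is now clear. Lowering.

Call:
move_arm --commands '[[[-0.06,0.02,-0.8],[0,0,0],-1],[[0,0,-0.8],[0,0,0],-1],[[0,0,-0.5],[0,0,0],-1],[[0,0,-0.2],[0,0,0],-1],[[0,0,0],[0,0,0],-1]]'

```text
clock: 4.5
tcp_pos: [0.4432, 0.3122, 0.0346]
orientation: [-0.0, 0.383, 0.924, 0.001]
wrist_force: [-0.2, -0.5, -0.6]
finger_gap: 0.021
```

Call:
move_arm --commands '[[[0,0,-0.05],[0,0,0],-1],[[0,0,-0.05],[0,0,0],-1],[[0,0,0],[0,0,0],-1]]'

```text
clock: 4.8
tcp_pos: [0.4444, 0.313, 0.0331]
orientation: [0.001, 0.383, 0.924, 0.002]
wrist_force: [-2.1, -1.3, 11.5]
finger_gap: 0.0212
```

Call:
move_arm --commands '[[[0,0,0],[0,0,0],0.5],[[0,0,0],[0,0,0],0.5],[[0,0,0],[0,0,0],0.5],[[0,0,0.5],[0,0,0],0.5],[[0,0,1],[0,0,0],0.5]]'

```text
clock: 5.3
tcp_pos: [0.4407, 0.3114, 0.0879]
orientation: [-0.003, 0.382, 0.924, -0.002]
wrist_force: [0.3, -0.0, -0.1]
finger_gap: 0.0644
```

Call:
move_arm --commands '[[[0,0,1],[0,0,0],0],[[0,0,1],[0,0,0],-1],[[0,0,1],[0,0,0],-1],[[0.3,-0.5,0.3],[0,0,0],-1]]'

```text
clock: 5.7
tcp_pos: [0.4562, 0.2949, 0.2272]
orientation: [0.002, 0.381, 0.925, 0.004]
wrist_force: [0.7, 0.2, 0.4]
finger_gap: 0.0058
```

Run:
```python
from h import *
from workcell import eyes,env
d={}
for n in("scene","top"):
    d[n]=c=eyes.read_camera(n); 
pickle.dump(d,open("cam3.pkl","wb"))
c=d["scene"];crop(c,230,100,370,270,3.4,"pics/s3.png")
c=d["top"];crop(c,120,170,330,330,3.7,"pics/t3.png")
print(env.get_state()["tcp_pos"])
```

```text
[0.45751895 0.29228341 0.22520674]
```

View pics/s3.png

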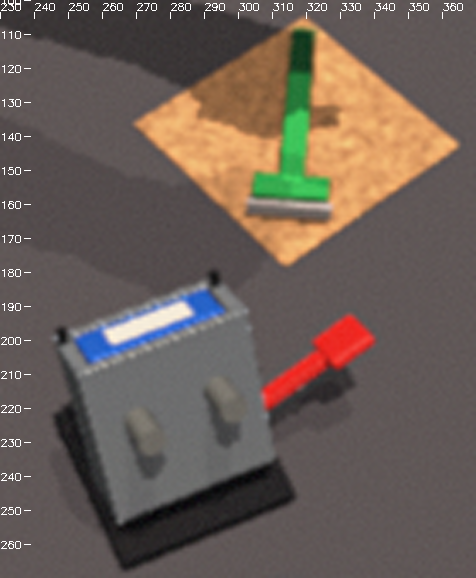

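View pics/t3.png

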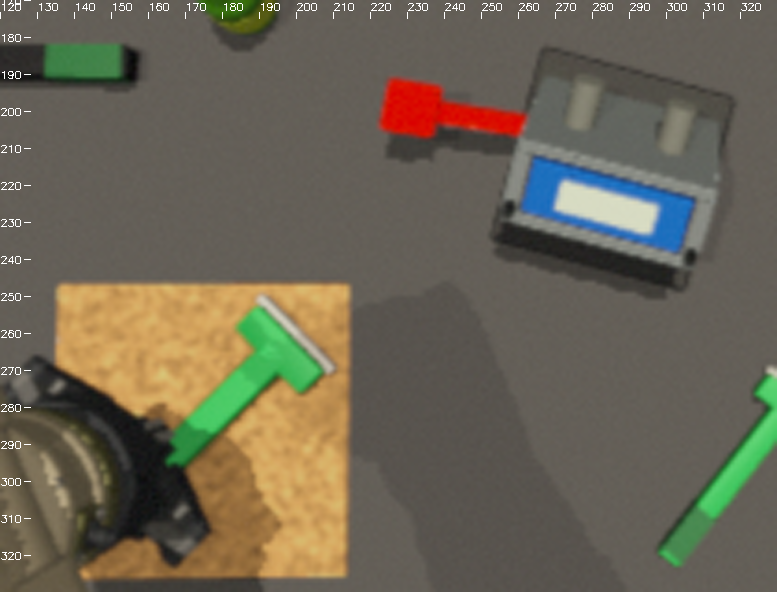

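The scraper lies flat and wholly inside the mat in both views (scene px (315,135)). The cartridge top is now visible, so I'll refine the mouth and measure the paddle.

Run:
```python
from h import *
d=pickle.load(open("cam3.pkl","rb"));s,t=d["scene"],d["top"]
ctr={}
for n,c,box in(("scene",s,(240,170,310,225)),("top",t,(250,200,315,250))):
    m=mask(c,"blue");z=np.zeros_like(m);x0,y0,x1,y1=box;z[y0:y1,x0:x1]=m[y0:y1,x0:x1]
    cs,_=cv2.findContours(z,0,2);q=max(cs,key=cv2.contourArea);h=cv2.convexHull(q)
    M=cv2.moments(h);ctr[n]=(M["m10"]/M["m00"],M["m01"]/M["m00"]);ap=cv2.approxPolyDP(h,4,True)[:,0]
    print(n,ctr[n],ap.tolist())
    if n=="top":
        for p in ap: print(onw(c,p,0).round(1))
        print(cv2.minAreaRect(h))
    else:
        for p in ap: print(onw(c,p,0).round(1))
print(tri(s,ctr["scene"],t,ctr["top"]))
# yaw from top long edges
for a,bb in [((259.5,211.5),(305,223.3)),((258,227.5),(302,238.5)),((266,183),(316,196.5))]:
    z=.15 if a[0]<265 else .01
    A,B=onz(t,a,z),onz(t,bb,z);v=A-B;print(np.degrees(np.arctan2(-v[0],v[1])))
```

```text
scene (273.1937441643324, 195.35107376283847) [[295, 190], [257, 206], [252, 200], [290, 185]]
[14.1 50.9]
[ 18.1 -45.9]
[-12.6 -47.6]
[-13.5  49.9]
top (283.81838235294117, 224.76789215686273) [[264, 213], [306, 223], [303, 237], [261, 226]]
[17.2 50.1]
[ 18.7 -45.5]
[-15.7 -47.5]
[-14.9  49.9]
((283.85101318359375, 224.76756286621094), (44.82685470581055, 15.52413272857666), 15.068489074707031)
(array([0.59153598, 0.03948203, 0.14634485]), np.float64(0.000495698204458582))
-14.765851870036157
-14.29091734574258
-15.290173607346995
```

```bash
sed -i 's/^YAW=.*/YAW=np.radians(-14.7);MOUTH=np.array([.5915,.0395,.1463])/' h.py
cat > c.py <<'E'
from h import *
from workcell import env
PAD=np.array([.658,.1655,.0785])
st=env.get_state()
for k in (.08,.03,.0,-.055): togo(st,PAD+(.019+k)*w,RB)
tip=st["tcp_pos"]-.019*w-PAD
print("tip rel pad u,y,w mm",(np.array([tip@u,tip@yh,tip@w])*1e3).round(1))
E
python3 c.py
python3 - <<'E'
from h import *
q=np.array([.658,.1655,.0785])-MOUTH;print(q@u,q@yh,q@w)
d=pickle.load(open("cam3.pkl","rb"))
for n,c in d.items():
    m=mask(c,"red")
    for k in(7,9):
        e=cv2.morphologyEx(m,cv2.MORPH_OPEN,cv2.getStructuringElement(2,(k,k)));M=cv2.moments(e,True)
        if M["m00"]:print(n,k,M["m00"],M["m10"]/M["m00"],M["m01"]/M["m00"])
E
```

```text
t 5.8 tcp [0.4575 0.2923 0.2252] F [-0.7  0.8 -1.8] gap 0.0004 j [ 0.42  0.25 -0.1   1.21  0.    1.21]
 shift units [ 4.   -2.9  -1.42] mag 5.14
 turn units [ 0.85 -3.1  -7.33] mag 8.01
t 5.8 tcp [0.4575 0.2923 0.2252] F [-0.7  0.8 -1.8] gap 0.0004 j [ 0.42  0.25 -0.1   1.21  0.    1.21]
 shift units [ 4.51 -3.04 -2.56] mag 6.01
 turn units [ 0.85 -3.1  -7.33] mag 8.01
t 5.8 tcp [0.4575 0.2923 0.2252] F [-0.7  0.8 -1.8] gap 0.0004 j [ 0.42  0.25 -0.1   1.21  0.    1.21]
 shift units [ 4.82 -3.12 -3.24] mag 6.59
 turn units [ 0.85 -3.1  -7.33] mag 8.01
t 5.8 tcp [0.4575 0.2923 0.2252] F [-0.7  0.8 -1.8] gap 0.0004 j [ 0.42  0.25 -0.1   1.21  0.    1.21]
 shift units [ 5.38 -3.27 -4.48] mag 7.73
 turn units [ 0.85 -3.1  -7.33] mag 8.01
tip rel pad u,y,w mm [-142.9   71.8  209.5]
0.0006653616194274674 0.13875064016465005 -0.07511928612423839
scene 7 98.0 329.8061224489796 199.16326530612244
top 7 216.0 231.66203703703704 199.09259259259258
top 9 205.0 231.24878048780488 198.90731707317073
```

Call:
move_arm --commands '[[[0.45,-0.3,0],[0.085,-0.31,-0.73],-1],[[0.45,-0.3,0],[0.085,-0.31,-0.73],-1],[[0.45,-0.3,0],[0.085,-0.31,-0.73],-1],[[0.45,-0.3,-0.1],[0.085,-0.31,-0.73],-1],[[0.45,-0.3,-0.2],[0.085,-0.31,-0.73],-1]]'

```text
clock: 6.3
tcp_pos: [0.5454, 0.2324, 0.2094]
orientation: [0.088, 0.602, 0.791, 0.069]
wrist_force: [0.2, 0.4, -1.2]
finger_gap: -0.0003
```

Call:
move_arm --commands '[[[0.45,-0.3,-0.3],[0.085,-0.31,-0.73],-1],[[0.45,-0.3,-0.4],[0.085,-0.31,-0.73],-1],[[0.45,-0.3,-0.5],[0.085,-0.31,-0.73],-1],[[0.45,-0.3,-0.5],[0.085,-0.31,-0.73],-1],[[0.45,-0.3,-0.5],[0.085,-0.31,-0.73],-1]]'

```text
clock: 6.8
tcp_pos: [0.6345, 0.1723, 0.1201]
orientation: [0.168, 0.773, 0.598, 0.131]
wrist_force: [0.3, 1.2, 0.4]
finger_gap: -0.0
```

```bash
python3 c.py
python3 - <<'E'
from h import *
from workcell import eyes,env
c=eyes.read_camera("scene");crop(c,230,130,370,270,4,"pics/s4.png")
E
```

```text
t 6.8 tcp [0.6345 0.1723 0.1201] F [0.3 1.2 0.4] gap -0.0 j [ 0.23  0.3  -0.41  0.48 -0.19  2.01]
 shift units [-0.42  0.09  1.2 ] mag 1.28
 turn units [-0.02 -0.04 -0.02] mag 0.05
t 6.8 tcp [0.6345 0.1723 0.1201] F [0.3 1.2 0.4] gap -0.0 j [ 0.23  0.3  -0.41  0.48 -0.19  2.01]
 shift units [ 0.09 -0.04  0.07] mag 0.12
 turn units [-0.02 -0.04 -0.02] mag 0.05
t 6.8 tcp [0.6345 0.1723 0.1201] F [0.3 1.2 0.4] gap -0.0 j [ 0.23  0.3  -0.41  0.48 -0.19  2.01]
 shift units [ 0.39 -0.12 -0.61] mag 0.74
 turn units [-0.02 -0.04 -0.02] mag 0.05
t 6.8 tcp [0.6345 0.1723 0.1201] F [0.3 1.2 0.4] gap -0.0 j [ 0.23  0.3  -0.41  0.48 -0.19  2.01]
 shift units [ 0.96 -0.27 -1.86] mag 2.1
 turn units [-0.02 -0.04 -0.02] mag 0.05
tip rel pad u,y,w mm [-4.6  0.6 29. ]
```

View pics/s4.png

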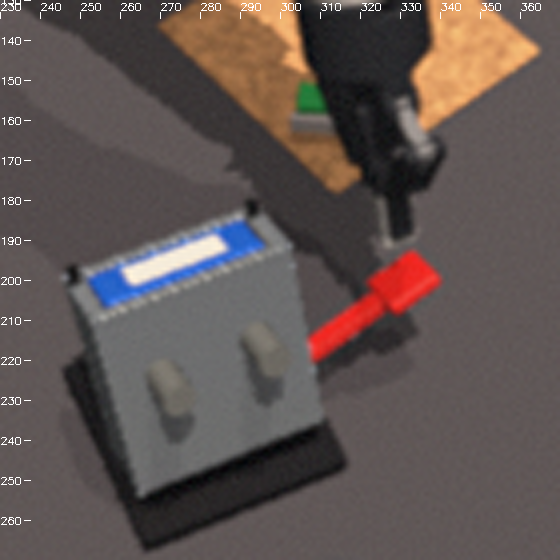

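The shut fingertips hang right over the paddle: tips at (328,190), paddle at (330,200). Pressing.

Call:
move_arm --commands '[[[0.2,-0.06,-0.35],[0,0,0],-1],[[0.15,-0.04,-0.25],[0,0,0],-1],[[0.1,-0.03,-0.25],[0,0,0],-1],[[0.1,-0.03,-0.25],[0,0,0],-1]]'

```text
clock: 7.25
tcp_pos: [0.6576, 0.1681, 0.0786]
orientation: [0.168, 0.771, 0.6, 0.133]
wrist_force: [-3.3, 6.0, 7.3]
finger_gap: -0.0
```

Call:
move_arm --commands '[[[0.11,-0.03,-0.25],[0,0,0],-1],[[0.11,-0.03,-0.25],[0,0,0],-1],[[0.11,-0.03,-0.25],[0,0,0],-1]]'

```text
clock: 7.55
tcp_pos: [0.6706, 0.1632, 0.0493]
orientation: [0.169, 0.771, 0.6, 0.132]
wrist_force: [-32.7, 1.7, 55.4]
finger_gap: 0.0002
```

```bash
python3 c.py|tail -5
```

```text
turn units [-0.01 -0.02 -0.06] mag 0.07
t 7.55 tcp [0.6706 0.1632 0.0493] F [-32.7   1.7  55.4] gap 0.0002 j [ 0.2   0.43 -0.42  0.33 -0.18  1.98]
 shift units [ 0.05 -0.04 -0.09] mag 0.11
 turn units [-0.01 -0.02 -0.06] mag 0.07
tip rel pad u,y,w mm [ -0.7   1.  -50.9]
```

Force has jumped to 64 N along w, so the lever is probably on its stop. Backing off and looking.

Call:
move_arm --commands '[[[-0.2,0.05,0.5],[0,0,0],-1],[[-0.4,0.1,0.85],[0,0,0],-1],[[-0.4,0.1,0.85],[0,0,0],0],[[-0.4,0.1,0.85],[0,0,0],1]]'

```text
clock: 7.95
tcp_pos: [0.6134, 0.1769, 0.171]
orientation: [0.168, 0.771, 0.6, 0.131]
wrist_force: [-0.1, 0.3, 0.4]
finger_gap: 0.0284
```

Run:
```python
from h import *
from workcell import eyes,env
d={n:eyes.read_camera(n) for n in("scene","top")}
pickle.dump(d,open("cam5.pkl","wb"))
crop(d["scene"],230,150,350,270,5,"pics/s5.png");crop(d["top"],210,170,330,270,6,"pics/t5.png")
st=env.get_state();togo(st,MOUTH+.12*w,RB);togo(st,MOUTH+.022*w,RB)
```

```text
t 8.05 tcp [0.6159 0.1783 0.1764] F [ 0.5 -0.8  0.5] gap 0.0431 j [ 0.24  0.21 -0.37  0.59 -0.2   2.02]
 shift units [-1.84 -3.15  1.97] mag 4.14
 turn units [-0.03  0.02 -0.07] mag 0.08
t 8.05 tcp [0.6159 0.1783 0.1764] F [ 0.5 -0.8  0.5] gap 0.0431 j [ 0.24  0.21 -0.37  0.59 -0.2   2.02]
 shift units [-0.83 -3.41 -0.25] mag 3.52
 turn units [-0.03  0.02 -0.07] mag 0.08
```

View pics/s5.png

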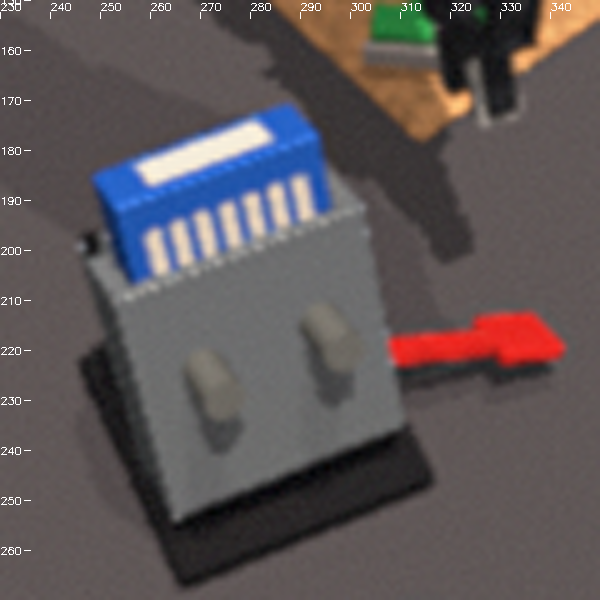

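View pics/t5.png

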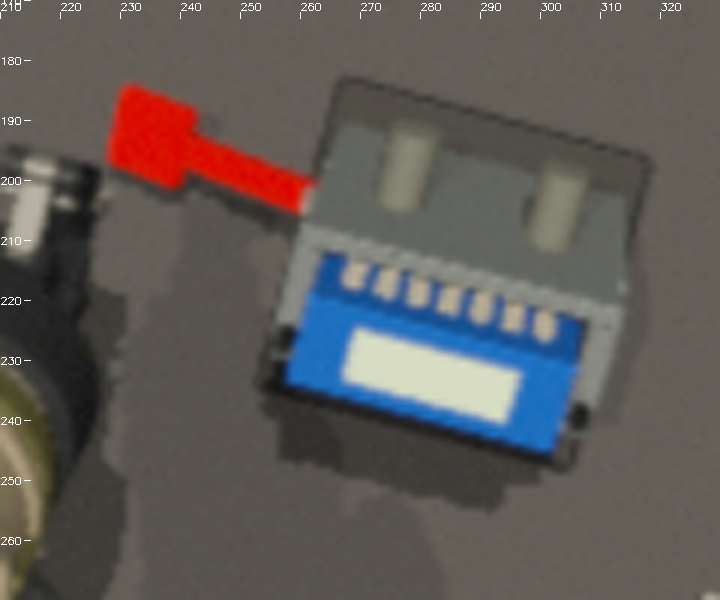

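Run:
```python
from h import *
d=pickle.load(open("cam5.pkl","rb"))
c={}
for n,box in (("scene",(250,170,290,190)),("top",(262,222,302,244))):
    f=d[n]["frame"].astype(int);m=((f[:,:,0]>150)).astype(np.uint8);z=np.zeros_like(m);x0,y0,x1,y1=box;z[y0:y1,x0:x1]=m[y0:y1,x0:x1]
    k,l,s,ce=cv2.connectedComponentsWithStats(z);i=1+np.argmax(s[1:,4]);c[n]=ce[i];print(n,ce[i],s[i])
p,e=tri(d["scene"],c["scene"],d["top"],c["top"]);q=p-MOUTH;print(p,e,"u,y,w",q@u,q@yh,q@w)
```

```text
scene [270.23611111 180.09027778] [257 174  27  13 144]
top [281.16334661 232.19123506] [267 225  29  15 251]
[0.57404492 0.04635632 0.18185717] 0.00046225140650399117 u,y,w -0.0018515873219680755 0.002202529364892609 0.04009640409083818
```

Cartridge raised 40 mm along w and the lever is down. Moving above the cartridge.

Call:
move_arm --commands '[[[-0.4,-0.1,0.8],[0,0,0],1],[[-0.37,-0.5,0.8],[0,0,0],1],[[-0.37,-0.85,0.37],[0,0,0],1],[[-0.35,-0.85,0],[-0.02,0.01,-0.03],1],[[-0.35,-0.85,0],[-0.01,0.01,-0.04],1]]'

```text
clock: 8.55
tcp_pos: [0.5404, 0.05, 0.2494]
orientation: [0.17, 0.774, 0.597, 0.129]
wrist_force: [0.3, -0.5, -0.1]
finger_gap: 0.0857
```

```bash
cat > e.py <<'E'
from h import *
from workcell import env
st=env.get_state();togo(st,MOUTH+.12*w,RB);togo(st,MOUTH+.026*w,RB)
E
python3 e.py
```

```text
t 8.55 tcp [0.5404 0.05   0.2494] F [ 0.3 -0.5 -0.1] gap 0.0857 j [ 0.   -0.05 -0.47  0.73 -0.11  1.81]
 shift units [0.05 0.06 0.14] mag 0.16
 turn units [ 0.02 -0.05  0.01] mag 0.05
t 8.55 tcp [0.5404 0.05   0.2494] F [ 0.3 -0.5 -0.1] gap 0.0857 j [ 0.   -0.05 -0.47  0.73 -0.11  1.81]
 shift units [ 1.01 -0.19 -1.99] mag 2.24
 turn units [ 0.02 -0.05  0.01] mag 0.05
```

Call:
move_arm --commands '[[[0.27,-0.05,-0.5],[0,0,0],1],[[0.25,-0.05,-0.5],[0,0,0],1],[[0.25,-0.05,-0.5],[0,0,0],1],[[0.24,-0.04,-0.49],[0.02,-0.05,0],1],[[0,0,0],[0,0,0],1]]' --newtons 40

```text
clock: 9.05
tcp_pos: [0.5794, 0.0428, 0.1654]
orientation: [0.169, 0.774, 0.596, 0.13]
wrist_force: [0.0, 0.1, -0.2]
finger_gap: 0.0855
```

```bash
python3 e.py
python3 - <<'E'
from h import *
from workcell import eyes,env
d={n:eyes.read_camera(n) for n in("scene","top")}
crop(d["scene"],230,150,350,270,5,"pics/s6.png")
E
```

```text
t 9.05 tcp [0.5794 0.0428 0.1654] F [ 0.   0.1 -0.2] gap 0.0855 j [-0.01  0.09 -0.55  0.51 -0.1   1.79]
 shift units [-0.92  0.24  2.24] mag 2.44
 turn units [-0.01 -0.05  0.02] mag 0.05
t 9.05 tcp [0.5794 0.0428 0.1654] F [ 0.   0.1 -0.2] gap 0.0855 j [-0.01  0.09 -0.55  0.51 -0.1   1.79]
 shift units [ 0.04 -0.01  0.11] mag 0.12
 turn units [-0.01 -0.05  0.02] mag 0.05
```

View pics/s6.png

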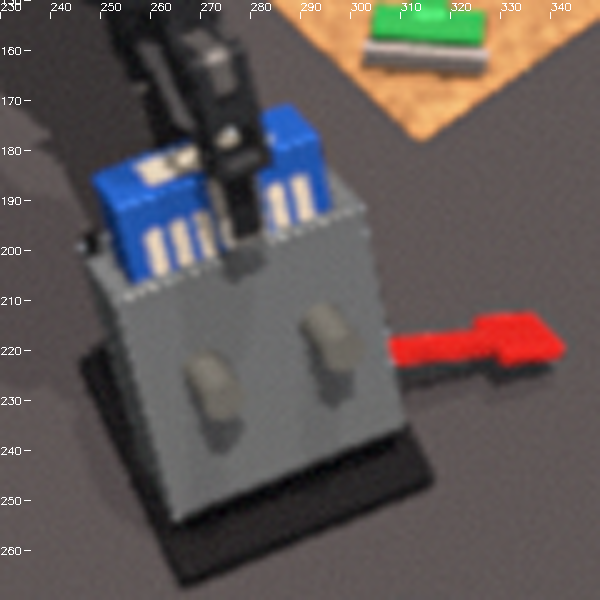

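The open fingers straddle the cartridge's middle, near (272,190). Closing.

Call:
move_arm --commands '[[[0.03,0,0.12],[0,-0.05,0],0],[[0,0,0],[0,0,0],-1],[[0,0,0],[0,0,0],-1],[[0,0,0],[0,0,0],-1],[[0,0,0],[0,0,0],-1]]' --newtons 50

```text
clock: 9.65
tcp_pos: [0.5789, 0.044, 0.1728]
orientation: [0.171, 0.774, 0.596, 0.133]
wrist_force: [-11.6, 2.3, 3.4]
finger_gap: 0.0355
```

```bash
python3 e.py
```

```text
t 9.65 tcp [0.5789 0.044  0.1728] F [-11.6   2.3   3.4] gap 0.0355 j [-0.01  0.08 -0.55  0.52 -0.1   1.79]
 shift units [-0.91  0.21  2.06] mag 2.26
 turn units [-0.01  0.    0.01] mag 0.02
t 9.65 tcp [0.5789 0.044  0.1728] F [-11.6   2.3   3.4] gap 0.0355 j [-0.01  0.08 -0.55  0.52 -0.1   1.79]
 shift units [ 0.05 -0.04 -0.07] mag 0.1
 turn units [-0.01  0.    0.01] mag 0.02
```

Call:
move_arm --commands '[[[-0.11,0.03,0.23],[0,0,0],-1],[[-0.16,0.04,0.36],[0,0,0],-1],[[-0.16,0.04,0.36],[0,0,0],-1]]'

```text
clock: 9.95
tcp_pos: [0.5632, 0.0478, 0.2117]
orientation: [0.172, 0.774, 0.595, 0.133]
wrist_force: [-1.1, 0.2, -3.2]
finger_gap: 0.0356
```

Call:
move_arm --commands '[[[-0.16,0.04,0.36],[0,0,0],-1],[[-0.2,0.05,0.45],[0,0,0],-1],[[-0.2,0.05,0.45],[0,0,0],-1]]'

```text
clock: 10.25
tcp_pos: [0.5422, 0.0533, 0.264]
orientation: [0.173, 0.773, 0.595, 0.135]
wrist_force: [-0.2, 0.5, -1.5]
finger_gap: 0.0354
```

```bash
cat > f.py <<'E'
from h import *
from workcell import env
a=YAW-np.radians(25)
R=RT(np.array([0,0,-1.]),np.array([np.cos(a),np.sin(a),0]))
togo(env.get_state(),[.457,-.314,.15],R)
E
python3 e.py; python3 f.py
python3 - <<'E'
from h import *
from workcell import eyes,env
d={n:eyes.read_camera(n) for n in("scene","top")}
crop(d["scene"],200,110,350,270,4,"pics/s7.png")
E
```

```text
t 10.25 tcp [0.5422 0.0533 0.264 ] F [-0.2  0.5 -1.5] gap 0.0354 j [ 0.01 -0.06 -0.45  0.75 -0.11  1.81]
 shift units [ 0.01 -0.02 -0.22] mag 0.23
 turn units [-0.01  0.05  0.02] mag 0.05
t 10.25 tcp [0.5422 0.0533 0.264 ] F [-0.2  0.5 -1.5] gap 0.0354 j [ 0.01 -0.06 -0.45  0.75 -0.11  1.81]
 shift units [ 0.97 -0.27 -2.35] mag 2.56
 turn units [-0.01  0.05  0.02] mag 0.05
t 10.25 tcp [0.5422 0.0533 0.264 ] F [-0.2  0.5 -1.5] gap 0.0354 j [ 0.01 -0.06 -0.45  0.75 -0.11  1.81]
 shift units [-2.13 -9.18 -2.85] mag 9.85
 turn units [ 1.45  2.85 -3.05] mag 4.42
```

View pics/s7.png

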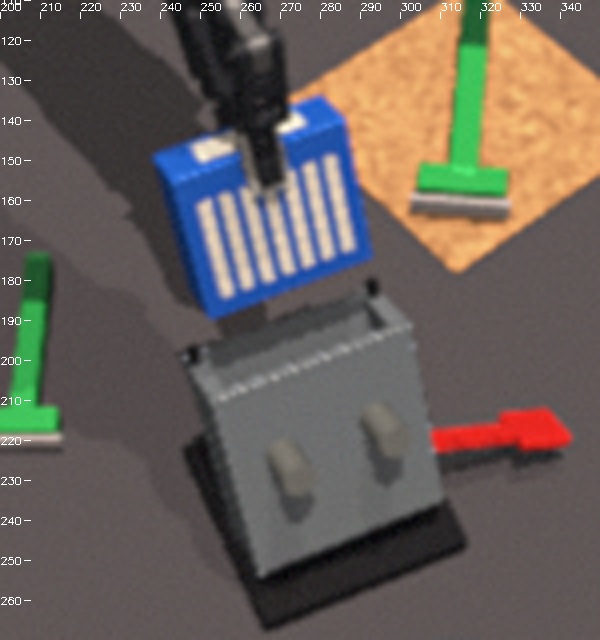

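The cartridge is out of the bay and held square (bottom edge at (230,183)). Carrying it to the tray.

Call:
move_arm --commands '[[[-0.1,-0.2,0.4],[0,0,0],-1],[[-0.17,-0.7,0.2],[0.12,0.24,-0.25],-1],[[-0.17,-0.75,0],[0.12,0.24,-0.25],-1],[[-0.17,-0.75,0],[0.12,0.24,-0.25],-1],[[-0.17,-0.75,0],[0.12,0.24,-0.25],-1]]'

```text
clock: 10.85
tcp_pos: [0.5113, -0.074, 0.2864]
orientation: [0.115, 0.826, 0.544, 0.09]
wrist_force: [-0.4, -0.7, -3.0]
finger_gap: 0.0353
```

Call:
move_arm --commands '[[[-0.17,-0.75,0],[0.12,0.24,-0.25],-1],[[-0.17,-0.75,0],[0.12,0.24,-0.25],-1],[[-0.17,-0.75,0],[0.12,0.24,-0.25],-1],[[-0.17,-0.75,-0.3],[0.12,0.24,-0.25],-1],[[-0.17,-0.75,-0.5],[0.12,0.24,-0.25],-1]]'

```text
clock: 11.35
tcp_pos: [0.4783, -0.2251, 0.2553]
orientation: [0.044, 0.879, 0.474, 0.034]
wrist_force: [1.3, -0.9, -1.8]
finger_gap: 0.0354
```

```bash
python3 f.py
```

```text
t 11.35 tcp [ 0.4783 -0.2251  0.2553] F [ 1.3 -0.9 -1.8] gap 0.0354 j [-0.6   0.13 -0.18  1.15  0.02  1.55]
 shift units [-0.53 -2.22 -2.63] mag 3.49
 turn units [ 0.37  0.7  -0.79] mag 1.12
```

Call:
move_arm --commands '[[[-0.13,-0.55,-0.5],[0.09,0.17,-0.2],-1],[[-0.13,-0.55,-0.5],[0.09,0.17,-0.2],-1],[[-0.13,-0.55,-0.5],[0.09,0.17,-0.2],-1],[[-0.14,-0.55,-0.5],[0.09,0.18,-0.19],-1],[[0,0,-0.5],[0,0,0],-1]]'

```text
clock: 11.85
tcp_pos: [0.4565, -0.3144, 0.1529]
orientation: [0.0, 0.906, 0.424, -0.0]
wrist_force: [-0.6, 0.7, -2.5]
finger_gap: 0.035
```

```bash
python3 f.py;  python3 - <<'E'
from h import *
from workcell import eyes,env
d={n:eyes.read_camera(n) for n in("scene","top")}
crop(d["scene"],50,130,230,270,4,"pics/s8.png")
crop(d["top"],350,200,500,340,4,"pics/t8.png")
E
```

```text
t 11.85 tcp [ 0.4565 -0.3144  0.1529] F [-0.6  0.7 -2.5] gap 0.035 j [-0.75  0.32 -0.19  1.06 -0.    1.52]
 shift units [ 0.01  0.01 -0.07] mag 0.07
 turn units [ 0.   -0.    0.01] mag 0.01
```

View pics/s8.png

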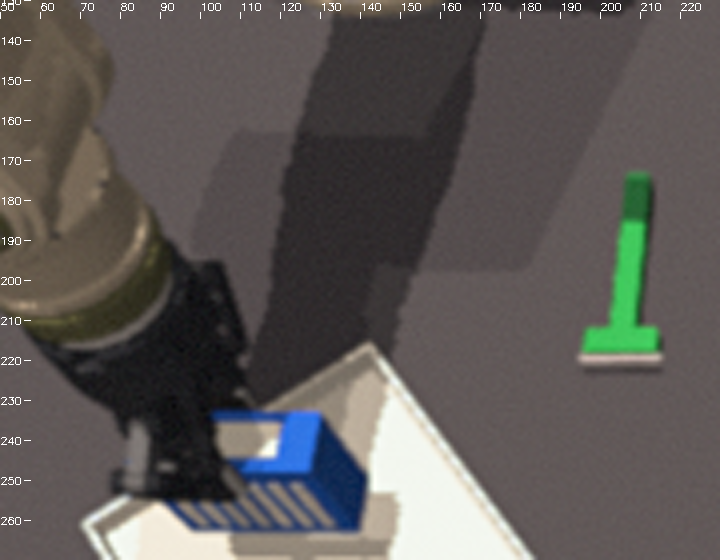

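View pics/t8.png

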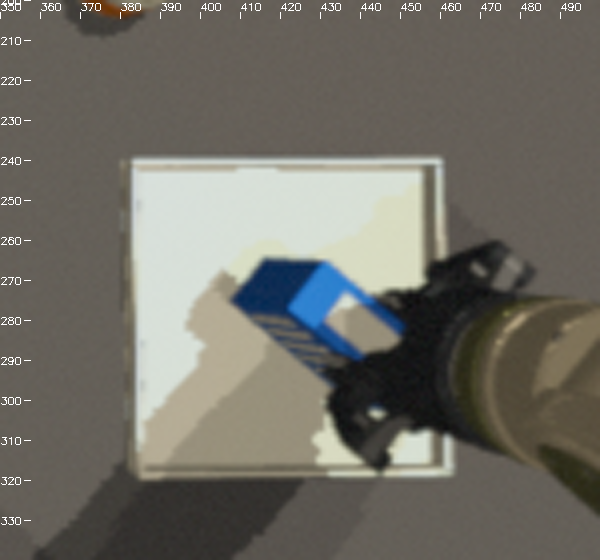

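Upright over the middle of the tray (top px (420,285)). Lowering.

Call:
move_arm --commands '[[[0,0,-0.5],[0,0,0],-1],[[0,0,-0.5],[0,0,0],-1],[[0,0,-0.4],[0,0,0],-1],[[0,0,-0.2],[0,0,0],-1],[[0,0,0],[0,0,0],-1]]'

```text
clock: 12.45
tcp_pos: [0.4561, -0.3102, 0.0903]
orientation: [-0.001, 0.905, 0.426, -0.0]
wrist_force: [-0.8, 0.3, -1.9]
finger_gap: 0.0353
```

Call:
move_arm --commands '[[[0,0,-0.05],[0,0,0],-1],[[0,0,-0.05],[0,0,0],-1],[[0,0,0],[0,0,0],-1]]'

```text
clock: 12.75
tcp_pos: [0.4573, -0.3113, 0.0887]
orientation: [0.001, 0.905, 0.426, 0.001]
wrist_force: [-0.4, 2.3, 4.7]
finger_gap: 0.0354
```

Call:
move_arm --commands '[[[0,0,-0.05],[0,0,0],-1],[[0,0,0],[0,0,0],-1]]'

```text
clock: 12.95
tcp_pos: [0.4573, -0.3112, 0.0886]
orientation: [0.001, 0.905, 0.426, 0.001]
wrist_force: [-3.4, 5.8, 17.4]
finger_gap: 0.0354
```

```bash
python3 f.py;  python3 - <<'E'
from h import *
from workcell import eyes,env
d={n:eyes.read_camera(n) for n in("scene","top")}
crop(d["scene"],50,170,210,330,4,"pics/s9.png")
E
```

```text
t 12.95 tcp [ 0.4573 -0.3112  0.0886] F [-3.4  5.8 17.4] gap 0.0354 j [-0.74  0.37 -0.29  0.91  0.    1.52]
 shift units [-0.01 -0.07  1.54] mag 1.54
 turn units [ 0.01  0.02 -0.02] mag 0.03
```

View pics/s9.png

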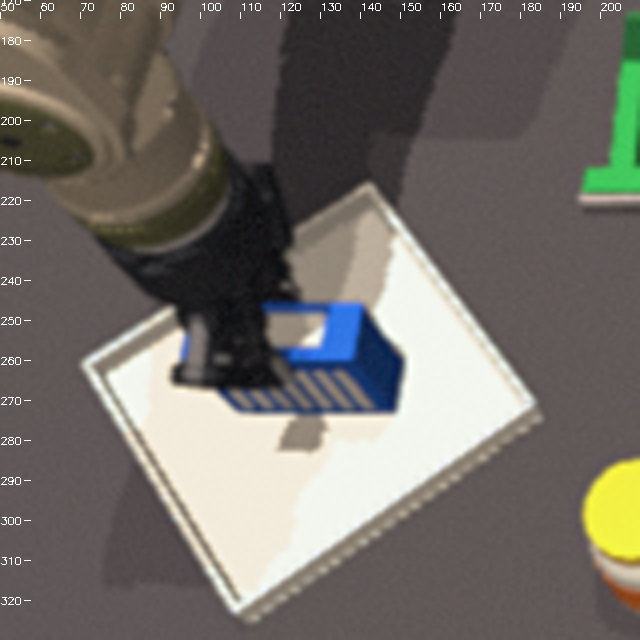

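It rests firmly on the tray floor (17 N). Unloading slightly, then opening and retreating straight up.

Call:
move_arm --commands '[[[0,0,0.06],[0,0,0],-1],[[0,0,0],[0,0,0],0.3],[[0,0,0],[0,0,0],1],[[0,0,0],[0,0,0],1],[[0,0,0],[0,0,0],1]]'

```text
clock: 13.55
tcp_pos: [0.4563, -0.3109, 0.0869]
orientation: [-0.001, 0.905, 0.426, 0.0]
wrist_force: [0.8, 0.4, 0.4]
finger_gap: 0.0851
```

Call:
move_arm --commands '[[[0,0,0.3],[0,0,0],1],[[0,0,0.8],[0,0,0],1],[[0,0,1],[0,0,0],1],[[0,0,1],[0,0,0],1],[[-0.5,0.5,0.8],[0,0,0],1]]'

```text
clock: 14.05
tcp_pos: [0.4382, -0.293, 0.2462]
orientation: [0.002, 0.905, 0.426, 0.001]
wrist_force: [-1.5, 0.2, 0.8]
finger_gap: 0.0852
```

Call:
move_arm --commands '[[[-0.6,0.6,0.3],[0,0,0],1],[[-0.6,0.8,0.2],[0,0,0],1],[[-0.4,0.8,0],[0,0,0],1],[[0,0.8,0],[0,0,0],1],[[0,0,0],[0,0,0],1]]'

```text
clock: 14.55
tcp_pos: [0.3712, -0.168, 0.2644]
orientation: [-0.0, 0.904, 0.427, 0.001]
wrist_force: [0.1, -0.2, -0.0]
finger_gap: 0.085
```

```bash
python3 f.py;  python3 - <<'E'
from h import *
from workcell import eyes,env
d={n:eyes.read_camera(n) for n in("scene","top")}
pickle.dump(d,open("cam10.pkl","wb"))
for n in d: cv2.imwrite(f"pics/{n}10.png",cv2.resize(d[n]["frame"][:,:,::-1],None,fx=1.4,fy=1.4,interpolation=cv2.INTER_CUBIC))
E
```

```text
t 14.55 tcp [ 0.3712 -0.168   0.2644] F [ 0.1 -0.2 -0. ] gap 0.085 j [-0.62 -0.02 -0.31  1.28  0.    1.64]
 shift units [ 2.14 -3.65 -2.86] mag 5.11
 turn units [-0.01  0.01 -0.03] mag 0.04
```

View pics/scene10.png

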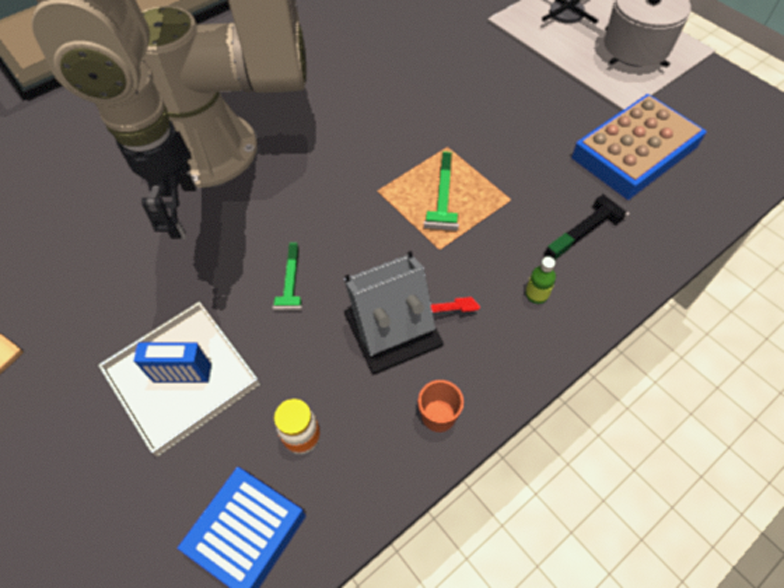

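View pics/top10.png

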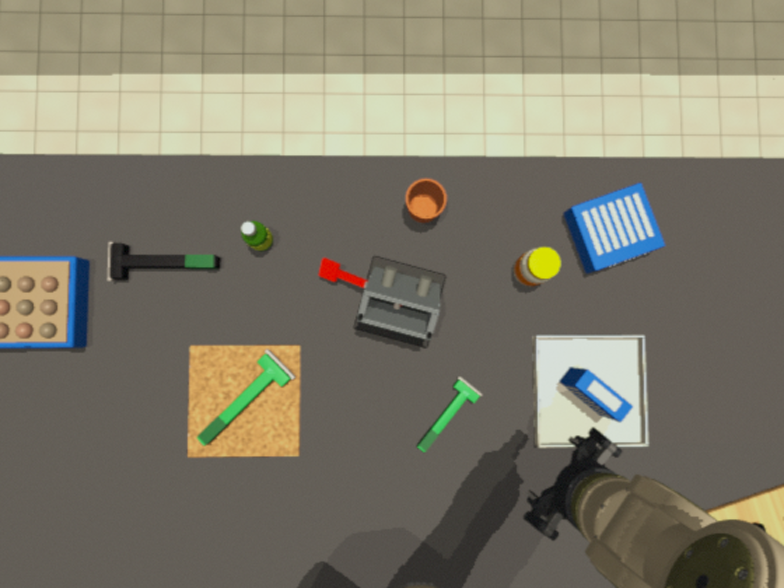

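Everything is in place in these views: scraper wholly on the mat, cartridge in the tray at top (598,393), lever down, and the bystanders at their original pixels. I'll do a quick numeric check before handing in.

Run:
```python
from h import *
d=pickle.load(open("cam10.pkl","rb"));z=pickle.load(open("cam0.pkl","rb"))
print("label",tri(d["scene"],(165/1.4,351/1.4),d["top"],(604/1.4,397/1.4)))
for n,box in(("conditioner",(170,155,200,182)),("jar",(365,172,405,208)),("cup",(285,122,323,162))):
    x0,y0,x1,y1=box;a=d["top"]["frame"][y0:y1,x0:x1].astype(int)-z["top"]["frame"][y0:y1,x0:x1];print(n,np.abs(a).mean().round(2))
p,e=tri(d["scene"],(466/1.4,304/1.4),d["top"],(329/1.4,269/1.4));q=p-MOUTH;print("pad u,y,w",q@u,q@yh,q@w,e)
```

```text
label (array([ 0.45430617, -0.30881184,  0.09512466]), np.float64(0.0021291778966084614))
conditioner 1.46
jar 1.16
cup 1.34
pad u,y,w 0.001869023822838406 0.13760359910771436 -0.12608398032030882 0.00041430281316203496
```

```bash
python3 -c "
from workcell import job
print(job.hand_in())"
```

```text
the job is handed in; nothing more can be done
None
```

The job is done and handed in. The clock stood at 14.55 s at my last reading, out of the 67 s allowed, and the hand-in gives no verdict.

- **Scraper:** I laid the large green scraper flat and diagonally on the cork mat. Both views show it wholly inside the mat.
- **Lever:** I pressed it down until the force jumped to 64 N at its stop. The last pictures put the paddle about 51 mm below where it started, against a nominal 55 mm. That was read by eye from pixels, so I relied on the force jump and on the cartridge having risen 40 mm (39 mm nominal).
- **Cartridge:** I drew the cartridge out of the bay, turned it upright and set it down near the middle of the white tray. Its top is at z = 95 mm, where 94 mm is expected if it stands on its base.
- **Other checks:** The top-camera picture is unchanged around the bottle, jar and cup. The gripper is open and touching nothing.

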